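# Gauge the blue-labelled tincture bottle

## Robot

A 6-joint arm with a two-finger parallel gripper is mounted at the origin on the work surface. World frame = base frame: x ahead of the robot, y to its left, z up, the work surface at z = 0. Lengths are in m, angles in degrees, forces in N, time in s.
With the tool pointing down it reaches from about 0.25 to 0.725 m from the base axis. Payload 9.7 kg.
Tool frame: the origin (TCP) lies midway between the tips of the shut fingers; the grasp point (between the pads) lies 19 mm behind it; y points along the fingers, x is the direction in which the jaws open and shut, and the axes are right-handed (so a half turn about y gives the same grasp; the last joint's range is limited). The gripper opens to 85 mm and grips with 20 to 120 N. Pads are 22 mm wide; open, the fingers measure 114 mm over their backs; the gripper's body (76 mm by 85 mm) begins 54 mm behind the grasp point. The pads swing forward as they close: fully open they stand 13 mm farther back than shut.
Start: joints at [-65.947, 4.979, 10.078, 95.1, 0, 90], TCP at [0.224, -0.502, 0.231] pointing down, gripper open.
Joint ranges: [-179.16, 179.16], [-48.56, 103.87], [-65.8, 70.77], [-126.05, 130.52], [-82.76, 87.17], [-180, 180]. Speed limits (degrees/s): [127.2, 127.2, 147.25, 180, 180, 180].

## Interface

Orientations are given as [roll, pitch, yaw] about the fixed x, y, z axes, in that order (R = Rz(yaw) Ry(pitch) Rx(roll)).
In Python, from workcell import get_obs, camera, job_done gives the robot as it stands.
- The arm moves only by the tool play_rows, never from a script. Its argument "moves" is a list of rows, each a list of 3 entries, a list of its own where there are three numbers: the turn, a rotation vector about the tool's x, y, z in degrees, then the shift along the tool's x, y, z in m, then the opening in per cent of the stroke, from 0 (shut) to 100 (fully open). A call has exactly 5 rows; each row is the pose to reach, as a shift and turn from the pose commanded when the call began, along the tool's axes at that moment; what a row does not reach only later rows make up. A row lasts 1/10 s, in which the tool goes at most 50 mm and 8.59 degrees, less where a joint would pass 70% of its speed; a pose out of reach is approached as far as the arm can. A call with a gripper value outside its range is refused whole. The fingers move at their own pace and stop on an object; "grip_force" is the grip in N (left out, the last holds). Time passes only in rows, so rows that repeat a pose let the fingers close, or fill a call up. It gives the time, the measured TCP pose, the force and the opening at its end, in the units of the state.
- get_obs(): the state, without advancing time (a new reading comes with each control period).
- camera(name): name is "scene" or "side" or "wrist"; returns a dict with "img" (420x560x3 uint8, red, green, blue), "fov_y" (degrees; the focal length in pixels is half the picture's height over the tangent of half this angle, whatever the lens; pixels are square), "cx", "cy" (the principal point, pixels), "world_from_camera" (4x4, takes a point from camera to world coordinates). Camera axes: x right, y up, looking along -z (the intrinsics and any distortion apply to the point x, -y, -z); pixel columns grow to the right and rows downward; lengths in m; the calibration is good to about 2 mm. A picture is of the moment at which its call begins. There is no depth.
- job_done(): hands the job in, once; it reports no verdict.
The state is a dict: "time": time; "q": joint angles; "qd": joint speeds; "joint_efforts": joint torques, N m; "ee_pos": TCP position; "tcp_rot": TCP orientation; "wrist_force": force on the tool from outside, world axes, zero at the start; "torque": the same for the moment, N m; "opening": finger opening in m.
Only numpy, scipy, OpenCV 4.12 (cv2) and the standard library are available. Lean on these libraries where they do the work, as an engineer would, in place of code of your own. Each camera call takes 0.05 s, during which the arm holds its last target.

## Task

Stand the blue-labelled amber bottle upright between the open jaws of the bench gauge, centred across the jaws, then slide the jaw with the orange post closed until the bottle is held snugly between both jaws. Keep the sliding jaw square to the fixed one while you close it, and leave the bottle standing in the closed gauge.

Things in the scene. Friction and masses are not known exactly. Their poses are not given: they have to be found in the camera images.
- blue_bottle: Small amber glass bottle, blue label, black cap, upright, about 130 g. Round body 40 mm in diameter up to 56 mm above the underside, then shoulder, then cap 24 mm in diameter from 72 to 88 mm. Origin: centre of the underside, z up. Bystanders: two bottles of the same shape with brown and white labels, and a flat metal tin.
- gauge: Caliper-like gauge fixed to the table. Grey base plate, x -55 to 55 mm, y -120 to 130; its top, the bed the bottle stands on, is at z = 12 mm; origin at table height, z up. Jaws move along y, midline x = 0. Fixed steel jaw: upright plate 60 mm wide (x), top at z = 62, face at y = -80 looking to +y. The sliding jaw, a like plate, faces it.
- jaw (a joint): Gap between jaw faces, m: 0 shut, 0.11 widest, starts 0.085 to 0.105; about 0.040 when shut on the bottle. Sliding jaw's face is at gauge y = -80 mm + gap. Its round orange post, 18 mm in diameter, stands at gauge x = 0, y = -15 mm + gap, z 48 to 90; the arm below it is 26 mm wide. About 1.2 N friction; stays where left; the bottle slides on the bed when pushed.
- jaw_tilt (a joint): Twist of the sliding jaw about its post's vertical axis, rad: 0 is square to the fixed jaw, stops at -0.35 and 0.35. A spring of about 1.2 N m/rad keeps it square; pushing the plate off-centre, or pressing it on a bottle well off the midline, tilts it.

How it is judged (in metres and radians):
On the way:
1. the blue-labelled bottle stands upright on the bed between the jaws while the sliding jaw is still open (x of blue_bottle in the frame of gauge between -0.02 and 0.02 m and y of blue_bottle in the frame of gauge between -0.065 and 0.01 m and z of blue_bottle in the frame of gauge between 0.008 and 0.017 m and angle between blue_bottle's own z axis and vertical below 0.175 rad and value of joint jaw above 0.05 m), for 0.2 s.
At the end, for the whole second after the job is handed in: The blue-labelled bottle stands upright (within 10 degrees) and at rest on the gauge's bed between the jaws, within 15 mm of their midline; the sliding jaw is closed on it (gap under 44 mm for the 40 mm bottle) and square within 10 degrees (value of joint jaw between 0.034 and 0.044 m and value of joint jaw_tilt between -0.175 and 0.175 rad and x of blue_bottle in the frame of gauge between -0.015 and 0.015 m and y of blue_bottle in the frame of gauge between -0.068 and -0.052 m and z of blue_bottle in the frame of gauge between 0.008 and 0.017 m and angle between blue_bottle's own z axis and vertical below 0.175 rad and linear speed of blue_bottle below 0.03 m/s); the robot touches nothing.
It fails at once if the sliding jaw is tilted by more than 12 degrees (value of joint jaw_tilt above 0.21 rad or value of joint jaw_tilt below -0.21 rad).
It also fails if it takes over 48 s, if anything falls off the work surface, if the arm or the gripper's body presses on something with over 40 N, if the wrist force passes 120 N, or if a joint passes its speed limit or range.

## Working session

There is one attempt and no reset: what is moved stays moved. The work goes in short steps, Python scripts to look and compute and a tool call to move; the robot and the scene stay as the last step left them, time stands still between calls to the robot, and variables do not carry over. Pictures are saved under pics/ and viewed, and the job is handed in when it is done.

Besides the shell and the picture viewer there is one more tool, called after ">>>" as name(argument=value, ...) on one line, values as JSON. play_rows: Moves the arm, as the interface text tells. Its arguments: {"type":"object","properties":{"moves":{"type":"array"},"grip_force":{"type":"number"}},"required":["moves"]}

```bash
ls; mkdir -p pics; python3 - <<'E'
from workcell import get_obs,camera
import cv2,numpy as np,pickle
o=get_obs();print(o)
for n in ["scene","side","wrist"]:
    c=camera(n);cv2.imwrite(f"pics/{n}0.png",c["img"][:,:,::-1]);pickle.dump(c,open(f"{n}0.pkl","wb"))
    print(n,{k:v for k,v in c.items() if k!="img"})
E
```

```text
pics
{'time': 0.0, 'q': array([-6.59470256e+01,  5.00973376e+00,  1.00345552e+01,  9.51016289e+01,
       -6.19253941e-04,  8.99994983e+01]), 'qd': array([-0.02262552, -0.00420275,  0.00893168, -0.01006998, -0.02126484,
       -0.04788541]), 'joint_efforts': array([-6.81763213e-04, -5.20385349e+01,  4.64809084e+01,  1.60324451e-02,
       -3.22854874e-05,  8.84792996e-06]), 'ee_pos': array([ 0.22406653, -0.50201957,  0.23059711]), 'tcp_rot': array([-9.00006186e+01,  7.68074117e-02, -6.59465239e+01]), 'wrist_force': array([ 0.179453  , -0.66039712,  0.15722946]), 'torque': array([ 0.01649538, -0.01767779,  0.0031392 ]), 'opening': 0.08528701710043408}
scene {'fov_y': 47.336328406588486, 'cx': 283.6376134815399, 'cy': 213.91301391245224, 'world_from_camera': array([[-4.88617839e-01, -4.80578985e-01,  7.28214561e-01,
         1.14043703e+00],
       [ 8.72497812e-01, -2.69534292e-01,  4.07552245e-01,
         3.91127064e-01],
       [ 4.17752113e-04,  8.34502909e-01,  5.51003377e-01,
         4.86601946e-01],
       [ 0.00000000e+00,  0.00000000e+00,  0.00000000e+00,
         1.00000000e+00]])}
side {'fov_y': 56.43584747311152, 'cx': 274.5745585371676, 'cy': 207.3014644341518, 'world_from_camera': array([[ 0.75717519,  0.39864682, -0.51746154,  0.19334892],
       [-0.65284654,  0.4883264 , -0.57907575, -0.30555647],
       [ 0.02184342,  0.77628477,  0.63000383,  0.45714395],
       [ 0.        ,  0.        ,  0.        ,  1.        ]])}
wrist {'fov_y': 66.75646639913225, 'cx': 277.66440906797106, 'cy': 213.9018693940745, 'world_from_camera': array([[ 4.06633582e-01,  8.76864144e-01,  2.56434013e-01,
         2.88845057e-01],
       [-9.13591076e-01,  3.90498319e-01,  1.13412560e-01,
        -4.72604393e-01],
       [-6.89643737e-04, -2.80393181e-01,  9.59884987e-01,
         3.73537086e-01],
       [ 0.00000000e+00,  0.00000000e+00,  0.00000000e+00,
         1.00000000e+00]])}
```

View pics/scene0.png

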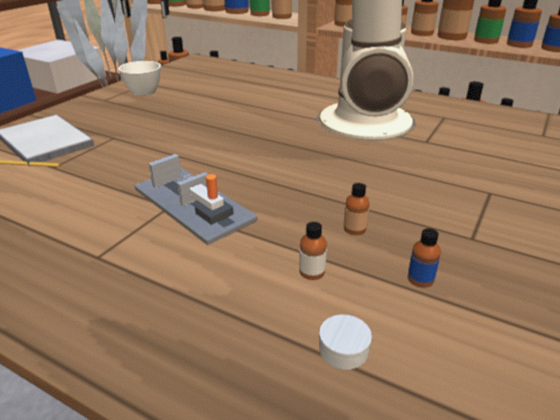

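View pics/side0.png

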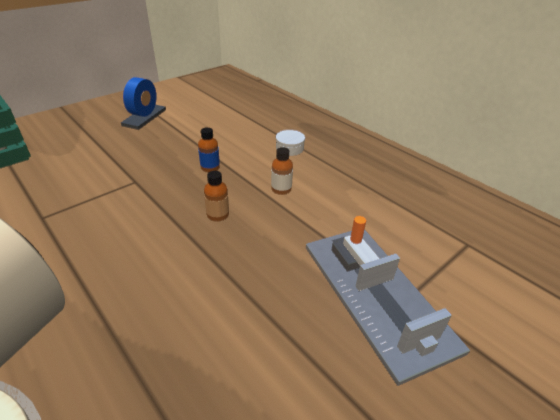

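View pics/wrist0.png

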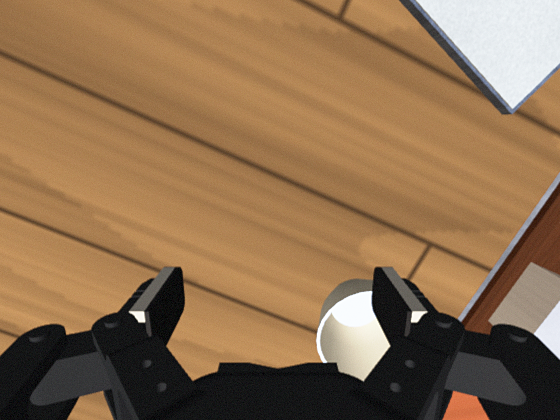

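The scene view shows the blue bottle with its cap at about (429,237), the orange post at (212,187), and the gauge plate corners at (137,188), (254,215) and (209,237). In the side view the blue bottle is at (208,150) and the post at (358,230). The jaw is open. Next I'll measure them.

```bash
cat > h.py <<'E'
import numpy as np,cv2,pickle
def ray(c,u,v):
    f=c["img"].shape[0]/2/np.tan(np.radians(c["fov_y"])/2)
    T=c["world_from_camera"]; d=T[:3,:3]@np.array([(u-c["cx"])/f,-(v-c["cy"])/f,-1.0])
    return T[:3,3],d/np.linalg.norm(d)
def onz(c,u,v,z):
    o,d=ray(c,u,v); return o+d*(z-o[2])/d[2]
def proj(c,p):
    f=c["img"].shape[0]/2/np.tan(np.radians(c["fov_y"])/2)
    T=c["world_from_camera"]; q=T[:3,:3].T@(np.array(p)-T[:3,3]); return c["cx"]+f*q[0]/-q[2], c["cy"]-f*q[1]/-q[2]
def tri(rs):
    A=np.zeros((3,3));b=np.zeros(3)
    for o,d in rs:
        P=np.eye(3)-np.outer(d,d);A+=P;b+=P@o
    x=np.linalg.solve(A,b); return x,[np.linalg.norm((np.eye(3)-np.outer(d,d))@(x-o)) for o,d in rs]
def blobs(m,mn=30):
    n,l,s,ce=cv2.connectedComponentsWithStats(m.astype(np.uint8))
    return [(s[i].tolist(),ce[i].round(1).tolist()) for i in range(1,n) if s[i,4]>=mn]
def hsv(c): return cv2.cvtColor(c["img"],cv2.COLOR_RGB2HSV)
E
python3 - <<'E'
from h import *
for n in ["scene","side"]:
    c=pickle.load(open(n+"0.pkl","rb"));H=hsv(c)
    print(n,"blue",blobs(cv2.inRange(H,(105,140,40),(130,255,255))>0))
    print(" orange",blobs(cv2.inRange(H,(3,220,190),(14,255,255))>0,15))
    print(" black",blobs(cv2.inRange(H,(0,0,0),(180,255,35))>0,60))
    m=cv2.inRange(H,(95,20,50),(125,110,160))
    print(" plate",blobs(m>0,300))
    x=cv2.resize(c["img"],None,fx=1,fy=1)
    r=(slice(140,245),slice(125,265)) if n=="scene" else (slice(205,375),slice(300,470))
    cv2.imwrite(f"pics/{n}_crop.png",cv2.resize(x[r],None,fx=5 if n=="scene" else 3.5,fy=5 if n=="scene" else 3.5,interpolation=cv2.INTER_CUBIC)[:,:,::-1])
E
```

```text
scene blue [([226, 0, 22, 8, 165], [236.4, 3.3]), ([509, 21, 29, 20, 447], [522.6, 31.2]), ([544, 27, 16, 19, 248], [552.1, 36.5]), ([0, 48, 36, 65, 1651], [13.6, 80.7]), ([409, 257, 29, 25, 450], [422.1, 271.1])]
 orange []
 black [([489, 0, 12, 6, 64], [494.2, 2.5]), ([524, 0, 13, 8, 92], [529.6, 3.4]), ([173, 38, 9, 14, 111], [177.1, 44.5]), ([467, 83, 15, 17, 199], [474.2, 90.8]), ([353, 184, 12, 13, 124], [358.4, 189.9]), ([307, 223, 14, 15, 169], [313.3, 230.3]), ([421, 230, 16, 15, 191], [428.8, 237.2])]
 plate [([136, 169, 120, 71, 2302], [195.7, 209.1])]
side blue [([124, 78, 32, 38, 855], [138.4, 96.1]), ([200, 151, 19, 17, 245], [209.0, 159.4])]
 orange []
 black [([202, 129, 10, 10, 94], [206.6, 133.4]), ([209, 172, 12, 13, 137], [214.4, 178.1])]
 plate [([308, 232, 161, 149, 6836], [386.5, 311.6])]
```

View pics/scene_crop.png

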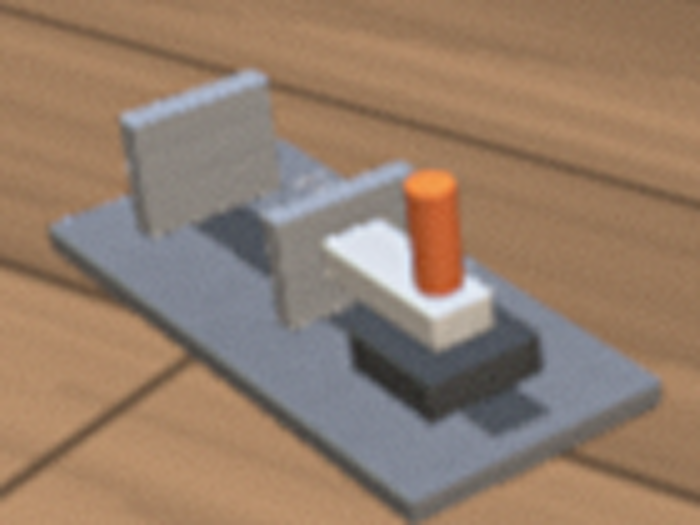

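View pics/side_crop.png

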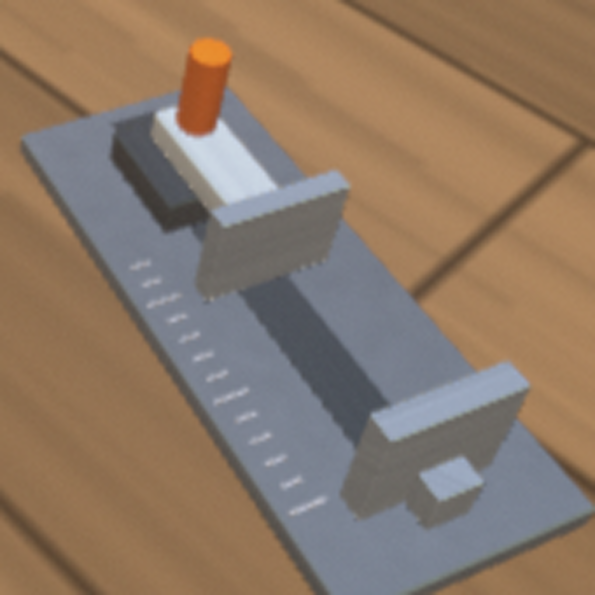

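```bash
python3 - <<'E'
from h import *
sc=pickle.load(open("scene0.pkl","rb"));sd=pickle.load(open("side0.pkl","rb"))
S=lambda x,y,z:onz(sc,125+x/5,140+y/5,z)
D=lambda x,y,z:onz(sd,300+x/3.5,205+y/3.5,z)
np.set_printoptions(precision=4,suppress=True)
print("plate scene L,B,R",S(50,232,.012),S(412,500,.012),S(660,383,.012))
print("plate side L,R,T,B",D(22,140,.012),D(592,510,.012),D(232,90,.012),D(325,590,.012))
print("post",S(432,182,.09),D(210,52,.09),tri([ray(sc,125+432/5,140+182/5),ray(sd,300+210/3.5,205+52/3.5)]))
print("fixed face top scene",S(135,125,.062),S(268,83,.062)); 
print("fixed back/face top side",D(373,420,.062),D(505,366,.062), D(393,440,.062),D(528,385,.062))
print("slide face top side",D(217,225,.062),D(348,187,.062),"back",D(207,207,.062),D(340,172,.062))
print("cap tri",tri([ray(sc,428.8,237.2),ray(sd,206.6,133.4)]), onz(sc,428.8,237.2,.081),onz(sd,206.6,133.4,.081))
print("other caps",onz(sc,358.4,189.9,.081),onz(sd,214.4,178.1,.081),onz(sc,313.3,230.3,.081))
print("tin",onz(sc,345,335,.025))
for z in (0,):
  print("bottle bottom rows",onz(sc,424,283,0),onz(sd,209.5,170,0))
E
```

```text
plate scene L,B,R [ 0.5706 -0.2631  0.012 ] [ 0.6437 -0.0319  0.012 ] [0.544  0.0029 0.012 ]
plate side L,R,T,B [ 0.5355 -0.0022  0.012 ] [ 0.5617 -0.2683  0.012 ] [ 0.6383 -0.0424  0.012 ] [ 0.4628 -0.2242  0.012 ]
post [ 0.5753 -0.0663  0.09  ] [ 0.5717 -0.0679  0.09  ] (array([ 0.5733, -0.0674,  0.0887]), [np.float64(0.0004236493486601267), np.float64(0.0004236493486602436)])
fixed face top scene [ 0.5544 -0.2238  0.062 ] [ 0.502  -0.2027  0.062 ]
fixed back/face top side [ 0.4947 -0.2077  0.062 ] [ 0.5493 -0.2248  0.062 ] [ 0.4933 -0.2165  0.062 ] [ 0.5482 -0.2342  0.062 ]
slide face top side [ 0.5227 -0.1176  0.062 ] [ 0.5789 -0.1381  0.062 ] back [ 0.527 -0.109  0.062] [ 0.5834 -0.1311  0.062 ]
cap tri (array([0.5513, 0.302 , 0.079 ]), [np.float64(0.0009793930604317749), np.float64(0.0009793930604317068)]) [0.5555 0.3019 0.081 ] [0.5494 0.3002 0.081 ]
other caps [0.4803 0.1641 0.081 ] [0.4749 0.1624 0.081 ] [0.6211 0.1501 0.081 ]
tin [0.7349 0.2532 0.025 ]
bottle bottom rows [0.559  0.3091 0.    ] [0.5442 0.2942 0.    ]
```

```bash
cat > go.py <<'E'
import sys
from workcell import get_obs
from scipy.spatial.transform import Rotation as Ro
import numpy as np
np.set_printoptions(precision=4,suppress=True)
x,y,z,yaw=map(float,sys.argv[1:5])
o=get_obs();R=Ro.from_euler("xyz",o["tcp_rot"],degrees=True)
T=Ro.from_euler("xyz",[-90,0,yaw],degrees=True)
print("t",round(o["time"],2),"pos",o["ee_pos"],"rot",o["tcp_rot"],"F",o["wrist_force"],"open",round(o["opening"],4),"q",o["q"].round(1))
print("turn",(R.inv()*T).as_rotvec(degrees=True).round(2),"shift",R.inv().apply(np.array([x,y,z])-o["ee_pos"]).round(4))
E
python3 go.py 0.5525 0.301 0.16 28.6
```

```text
t 0.15 pos [ 0.2241 -0.5021  0.2307] rot [-90.0019   0.0598 -65.9463] F [ 0.0965  0.2759 -0.1206] open 0.0854 q [-65.9   5.   10.   95.1  -0.   90. ]
turn [ -0.05 -94.55  -0.05] shift [-0.5994  0.0713  0.6272]
```

>>> play_rows(moves=[[[0,-94.5,0],[-0.5994,0.0713,0.6272],100],[[0,-94.5,0],[-0.5994,0.0713,0.6272],100],[[0,-94.5,0],[-0.5994,0.0713,0.6272],100],[[0,-94.5,0],[-0.5994,0.0713,0.6272],100],[[0,-94.5,0],[-0.5994,0.0713,0.6272],100]])

```text
time: 0.65
ee_pos: [0.3186, -0.2698, 0.2105]
tcp_rot: [-90.0, -0.0, -22.7]
wrist_force: [0.9, -0.3, -0.3]
opening: 0.0853
```

```bash
python3 go.py 0.5525 0.301 0.16 28.6
```

```text
t 0.65 pos [ 0.3186 -0.2698  0.2105] rot [-89.997   -0.0068 -22.661 ] F [ 0.8846 -0.3367 -0.2651] open 0.0853 q [-40.3 -13.4  -9.6  93.9   0.   72.4]
turn [  0.   -51.26   0.01] shift [-0.0041  0.0505  0.6169]
```

>>> play_rows(moves=[[[0,-51.3,0],[-0.004,0.05,0.617],100],[[0,-51.3,0],[-0.004,0.05,0.617],100],[[0,-51.3,0],[-0.004,0.05,0.617],100],[[0,-51.3,0],[-0.004,0.05,0.617],100],[[0,-51.3,0],[-0.004,0.05,0.617],100]])

```text
time: 1.15
ee_pos: [0.4145, -0.0395, 0.1906]
tcp_rot: [-90.0, -0.0, 20.4]
wrist_force: [1.1, -1.0, 1.3]
opening: 0.0851
```

```bash
python3 go.py 0.5525 0.301 0.16 28.6
```

```text
t 1.15 pos [ 0.4145 -0.0395  0.1906] rot [-90.0185  -0.0347  20.3513] F [ 1.1243 -1.0258  1.2822] open 0.0851 q [ -5.4 -14.  -12.2  91.7  -0.   64.2]
turn [ 0.02 -8.25  0.03] shift [0.2478 0.0306 0.2713]
```

>>> play_rows(moves=[[[0,-8.2,0],[0.248,0.03,0.271],100],[[0,-8.2,0],[0.248,0.03,0.271],100],[[0,-8.2,0],[0.248,0.03,0.271],100],[[0,-8.2,0],[0.248,0.03,0.271],100],[[0,-8.2,0],[0.248,0.03,0.271],100]])

```text
time: 1.65
ee_pos: [0.5098, 0.1909, 0.1699]
tcp_rot: [-90.0, -0.0, 28.2]
wrist_force: [1.1, -2.2, 0.2]
opening: 0.0856
```

```bash
python3 go.py 0.5525 0.301 0.16 28.6
```

```text
t 1.65 pos [0.5098 0.1909 0.1699] rot [-90.0077  -0.0007  28.2212] F [ 1.1233 -2.151   0.2055] open 0.0856 q [20.5  3.4  1.6 88.2 -0.  82.3]
turn [ 0.01 -0.38  0.  ] shift [0.0897 0.0099 0.0768]
```

>>> play_rows(moves=[[[0,0,0],[0.0897,0.01,0.0768],100],[[0,0,0],[0.0897,0.01,0.0768],100],[[0,0,0],[0.0897,0.01,0.0768],100],[[0,0,0],[0.0897,0.01,0.0768],100],[[0,0,0],[0.0897,0.01,0.0768],100]])

```text
time: 2.15
ee_pos: [0.5519, 0.2986, 0.1596]
tcp_rot: [-90.0, 0.1, 28.2]
wrist_force: [-0.4, -0.4, -0.1]
opening: 0.0857
```

```bash
python3 - <<'E'
from workcell import camera
import cv2,pickle
c=camera("wrist");cv2.imwrite("pics/wrist1.png",c["img"][:,:,::-1]);pickle.dump(c,open("wrist1.pkl","wb"))
E
python3 go.py 0.5525 0.301 0.16 28.6
```

```text
t 2.2 pos [0.552  0.298  0.1602] rot [-90.0119   0.0419  28.1821] F [-0.0664 -0.5786  0.4701] open 0.0851 q [28.4 14.9 13.5 88.7 -0.  90.2]
turn [ 0.01 -0.42 -0.04] shift [0.0019 0.0002 0.0024]
```

View pics/wrist1.png

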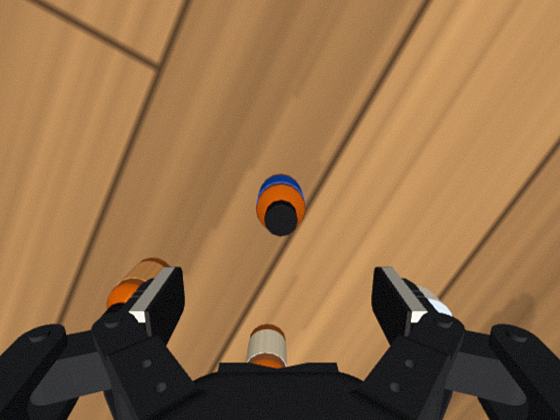

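```bash
python3 - <<'E'
from h import *
c=pickle.load(open("wrist1.pkl","rb"))
np.set_printoptions(precision=4,suppress=True)
m=cv2.inRange(hsv(c),(0,0,0),(180,255,40)); print([b for b in blobs(m>0,200)])
print(c["world_from_camera"])
for z in(.08,.088):print(onz(c,281,218,z))
print("tcp px",proj(c,[.552,.298,.16]),"below",proj(c,[.552,.298,.088]),proj(c,[.552,.298,.0]))
E
```

```text
[([265, 201, 32, 35, 873], [280.6, 217.8]), ([0, 268, 560, 152, 36347], [278.4, 369.2]), ([104, 385, 20, 35, 247], [112.6, 400.5]), ([435, 387, 17, 33, 203], [443.7, 401.5])]
[[ 0.8815 -0.4534 -0.1318  0.5179]
 [ 0.4721  0.8458  0.2485  0.3621]
 [-0.0012 -0.2813  0.9596  0.3025]
 [ 0.      0.      0.      1.    ]]
[0.5521 0.3028 0.08  ]
[0.5509 0.305  0.088 ]
tcp px (np.float64(277.5970115022555), np.float64(273.83012694828653)) below (np.float64(277.74302248973555), np.float64(226.99861279461408)) (np.float64(277.83329656596794), np.float64(198.04413647916166))
```

```bash
python3 go.py 0.552 0.302 0.018 28.2
```

```text
t 2.2 pos [0.552  0.298  0.1602] rot [-90.0119   0.0419  28.1821] F [-0.0664 -0.5786  0.4701] open 0.0851 q [28.4 14.9 13.5 88.7 -0.  90.2]
turn [ 0.01 -0.02 -0.04] shift [0.002  0.1422 0.0035]
```

>>> play_rows(moves=[[[0,0,0],[0.002,0.03,0.0035],100],[[0,0,0],[0.002,0.065,0.0035],100],[[0,0,0],[0.002,0.1,0.0035],100],[[0,0,0],[0.002,0.13,0.0035],100],[[0,0,0],[0.002,0.142,0.0035],100]])

```text
time: 2.7
ee_pos: [0.551, 0.3007, 0.0158]
tcp_rot: [-90.0, 0.2, 28.1]
wrist_force: [0.8, -0.4, -0.1]
opening: 0.0855
```

>>> play_rows(moves=[[[0,0,0],[0,0,0],40],[[0,0,0],[0,0,0],30],[[0,0,0],[0,0,0],20],[[0,0,0],[0,0,0],20],[[0,0,0],[0,0,0],20]], grip_force=35)

```text
time: 3.2
ee_pos: [0.553, 0.3028, 0.0199]
tcp_rot: [-90.0, -0.1, 28.2]
wrist_force: [-1.4, -2.2, 7.0]
opening: 0.0389
```

>>> play_rows(moves=[[[0,0,0],[0,0,0],20],[[0,0,0],[0,0,0],20],[[0,0,0],[0,0,0],20],[[0,0,0],[0,0,0],20],[[0,0,0],[0,0,0],20]])

```text
time: 3.7
ee_pos: [0.553, 0.3028, 0.0199]
tcp_rot: [-90.0, -0.1, 28.2]
wrist_force: [-0.1, -2.5, 7.0]
opening: 0.0392
```

```bash
python3 - <<'E'
from workcell import camera
import cv2,pickle
c=camera("wrist");cv2.imwrite("pics/wrist2.png",c["img"][:,:,::-1])
E
python3 go.py 0.552 0.302 0.018 28.2
```

```text
t 3.75 pos [0.553  0.3028 0.0199] rot [-90.0274  -0.1081  28.1827] F [-2.0524 -2.1842  7.6725] open 0.0391 q [28.7 16.9  0.4 73.4 -0.  90.5]
turn [ 0.03 -0.02  0.11] shift [-0.0013  0.0019 -0.0002]
```

View pics/wrist2.png

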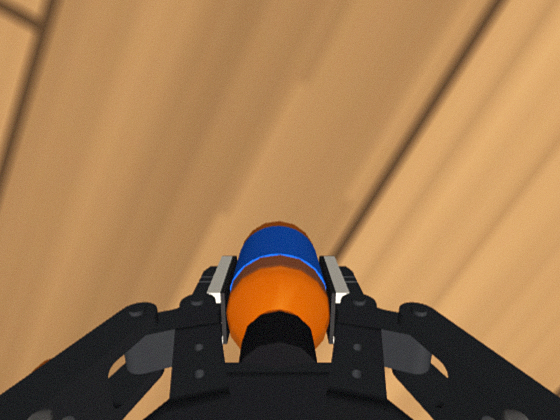

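Grip holds at 39 mm with the blue label between the pads (the bottle shows at about (278,290)). Next I lift and carry it.

>>> play_rows(moves=[[[0,0,0],[0,-0.03,0],20],[[0,0,0],[0,-0.07,0],20],[[0,0,0],[0,-0.12,0],20],[[0,0,0],[0,-0.15,0],20],[[0,0,0],[0,-0.16,0],20]])

```text
time: 4.25
ee_pos: [0.5534, 0.3034, 0.1828]
tcp_rot: [-90.0, -0.3, 28.2]
wrist_force: [0.2, 0.0, -1.5]
opening: 0.0391
```

```bash
python3 go.py 0.5359 -0.1817 0.18 -18.3
```

```text
t 4.25 pos [0.5534 0.3034 0.1828] rot [-89.9932  -0.3396  28.197 ] F [ 0.1782  0.0324 -1.4933] open 0.0391 q [28.7 15.3 16.5 90.8  0.  90.5]
turn [-0.14 46.5   0.32] shift [-0.2446  0.0013 -0.4192]
```

>>> play_rows(moves=[[[0,3,0],[-0.016,0,-0.027],20],[[0,7,0],[-0.036,0,-0.062],20],[[0,11,0],[-0.056,0,-0.097],20],[[0,15,0],[-0.077,0,-0.132],20],[[0,19,0],[-0.098,0,-0.168],20]])

```text
time: 4.75
ee_pos: [0.5446, 0.1069, 0.177]
tcp_rot: [-90.0, 0.1, 9.1]
wrist_force: [0.8, -0.3, -1.5]
opening: 0.0392
```

```bash
python3 go.py 0.5359 -0.1817 0.18 -18.3
```

```text
t 4.75 pos [0.5446 0.1069 0.177 ] rot [-90.0034   0.0905   9.0591] F [ 0.8377 -0.316  -1.5045] open 0.0392 q [11.1  5.   4.  89.2 -0.  92. ]
turn [ 0.02 27.36 -0.09] shift [-0.0541 -0.0029 -0.2837]
```

>>> play_rows(moves=[[[0,4,0],[-0.008,-0.002,-0.041],20],[[0,8,0],[-0.016,-0.003,-0.082],20],[[0,12,0],[-0.024,-0.003,-0.123],20],[[0,16,0],[-0.032,-0.003,-0.164],20],[[0,20,0],[-0.04,-0.003,-0.205],20]])

```text
time: 5.25
ee_pos: [0.538, -0.1019, 0.1801]
tcp_rot: [-90.0, 0.1, -11.0]
wrist_force: [0.8, 0.6, -1.6]
opening: 0.0391
```

```bash
python3 go.py 0.5359 -0.1817 0.18 -18.3
```

```text
t 5.25 pos [ 0.538  -0.1019  0.1801] rot [-89.9967   0.0752 -10.9637] F [ 0.8318  0.5528 -1.5795] open 0.0391 q [-10.7   4.    3.3  89.4   0.   90.2]
turn [ 0.    7.34 -0.08] shift [ 0.0131  0.0001 -0.0787]
```

>>> play_rows(moves=[[[0,2,0],[0.004,0,-0.035],20],[[0,5,0],[0.01,0,-0.065],20],[[0,7.3,0],[0.013,0,-0.079],20],[[0,7.3,0],[0.013,0,-0.079],20],[[0,7.3,0],[0.013,0,-0.079],20]])

```text
time: 5.75
ee_pos: [0.5365, -0.1798, 0.1806]
tcp_rot: [-90.0, 0.1, -18.1]
wrist_force: [-0.2, 0.7, -2.6]
opening: 0.0393
```

```bash
python3 - <<'E'
from workcell import camera
import cv2,pickle
for n in("wrist","side","scene"):
    c=camera(n);cv2.imwrite(f"pics/{n}3.png",c["img"][:,:,::-1]);pickle.dump(c,open(f"{n}3.pkl","wb"))
E
python3 go.py 0.5359 -0.1817 0.18 -18.3
```

```text
t 5.9 pos [ 0.5368 -0.1792  0.1812] rot [-89.9886   0.011  -17.9905] F [-0.078  -0.2148 -0.8717] open 0.0396 q [-18.5   6.4   6.1  89.7   0.   89.5]
turn [-0.01  0.31 -0.01] shift [-0.      0.0012 -0.0026]
```

View pics/wrist3.png

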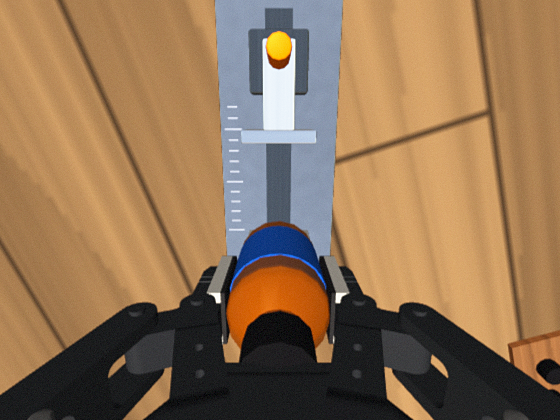

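View pics/side3.png

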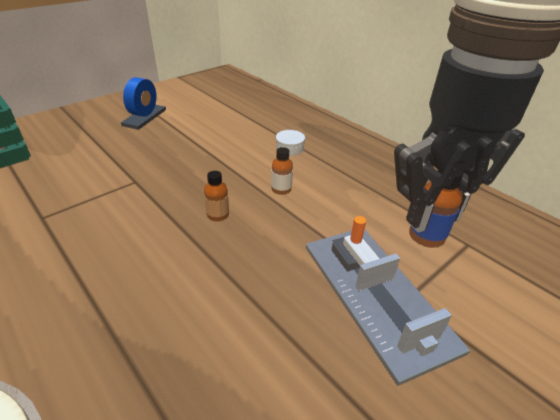

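```bash
python3 - <<'E'
from h import *
c=pickle.load(open("wrist3.pkl","rb"))
cv2.imwrite("pics/w3c.png",cv2.resize(c["img"][0:260,200:360],None,fx=2.3*1.6,fy=2.3,interpolation=cv2.INTER_CUBIC)[:,:,::-1])
np.set_printoptions(precision=4,suppress=True)
o=np.array([.550,-.139]);a=np.radians(-18.3);ex=np.array([np.cos(a),np.sin(a)]);ey=np.array([-np.sin(a),np.cos(a)])
def g(n,u,v,z):
    p=onz(c,u,v,z);d=p[:2]-o;print(n,p,"gauge",np.array([d@ex,d@ey]))
g("post",279,45,.09)
g("faceL",241,142,.062);g("faceR",317,142,.062)
for v in(20,100,200,230):
    row=c["img"][v].astype(int)
    m=(cv2.cvtColor(c["img"],cv2.COLOR_RGB2HSV)[v,:,0]>90);i=np.where(m[200:360])[0]+200
    g(f"edgeL{v}",i[0],v,.012);g(f"edgeR{v}",i[-1],v,.012)
m=cv2.inRange(hsv(c),(5,180,180),(22,255,255));print([b for b in blobs(m>0,60) if b[1][1]<100])
E
```

```text
post [ 0.5739 -0.0661  0.09  ] gauge [-0.0001  0.0767]
faceL [ 0.5251 -0.1179  0.062 ] gauge [-0.0303  0.0122]
faceR [ 0.583  -0.1369  0.062 ] gauge [0.0307 0.0124]
edgeL20 [ 0.5335 -0.0154  0.012 ] gauge [-0.0545  0.1121]
edgeR20 [ 0.6353 -0.0488  0.012 ] gauge [0.0527 0.1124]
edgeL100 [ 0.5133 -0.0775  0.012 ] gauge [-0.0542  0.0469]
edgeR100 [ 0.6149 -0.1108  0.012 ] gauge [0.0528 0.0472]
edgeL200 [ 0.484  -0.1677  0.012 ] gauge [-0.0537 -0.048 ]
edgeR200 [ 0.5853 -0.2008  0.012 ] gauge [ 0.0529 -0.0476]
edgeL230 [ 0.4736 -0.1979  0.012 ] gauge [-0.054  -0.0799]
edgeR230 [ 0.5758 -0.2313  0.012 ] gauge [ 0.0535 -0.0795]
[([266, 31, 26, 29, 109], [280.8, 49.7])]
```

View pics/w3c.png

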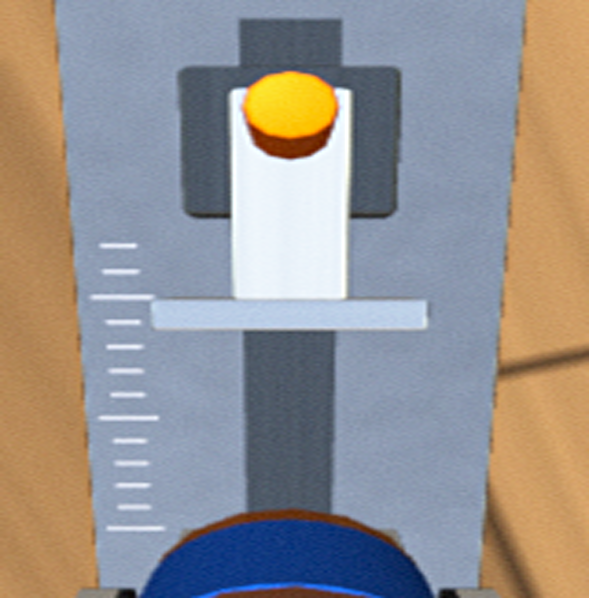

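Wrist view: post at (279,45), sliding jaw top edge (241–317,142). These map to gauge x≈0 and a gap of about 92 mm, so the frame agrees with the other views. Next I lower the bottle.

```bash
python3 go.py 0.5359 -0.1817 0.034 -18.3
```

```text
t 5.9 pos [ 0.5368 -0.1792  0.1812] rot [-89.9886   0.011  -17.9905] F [-0.078  -0.2148 -0.8717] open 0.0396 q [-18.5   6.4   6.1  89.7   0.   89.5]
turn [-0.01  0.31 -0.01] shift [-0.      0.1472 -0.0027]
```

>>> play_rows(moves=[[[0,0.3,0],[0,0.02,-0.0027],20],[[0,0.3,0],[0,0.05,-0.0027],20],[[0,0.3,0],[0,0.08,-0.0027],20],[[0,0.3,0],[0,0.105,-0.0027],20],[[0,0.3,0],[0,0.12,-0.0027],20]])

```text
time: 6.4
ee_pos: [0.5351, -0.1817, 0.0592]
tcp_rot: [-90.0, 0.1, -18.3]
wrist_force: [-1.5, 0.1, -1.0]
opening: 0.0394
```

>>> play_rows(moves=[[[0,0,0],[0,0.008,0],20],[[0,0,0],[0,0.015,0],20],[[0,0,0],[0,0.021,0],20],[[0,0,0],[0,0.025,0],20],[[0,0,0],[0,0.025,0],20]])

```text
time: 6.9
ee_pos: [0.5358, -0.183, 0.0362]
tcp_rot: [-90.0, 0.0, -18.4]
wrist_force: [-0.3, -0.3, -1.7]
opening: 0.0391
```

```bash
python3 - <<'E'
from workcell import camera
import cv2,pickle
for n in("side",):
    c=camera(n);cv2.imwrite(f"pics/{n}4.png",c["img"][:,:,::-1]);pickle.dump(c,open(f"{n}4.pkl","wb"))
E
python3 go.py 0.5359 -0.1817 0.032 -18.3
```

```text
t 6.95 pos [ 0.5359 -0.183   0.0365] rot [-89.9993  -0.0189 -18.4085] F [-0.1915 -0.2579 -1.1425] open 0.0395 q [-18.9   7.9  -8.3  73.8   0.   89.6]
turn [-0.   -0.11  0.02] shift [-0.0004  0.0045  0.0013]
```

View pics/side4.png

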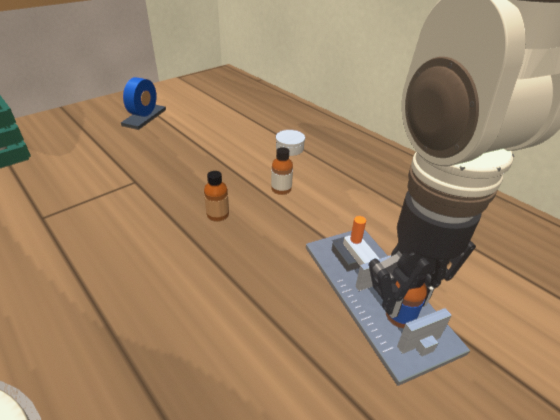

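The side view shows the bottle between the jaws at about (408,300), and nothing is touching yet (force ~1 N, weight only). I'll lower the last 4–5 mm until it contacts the bed.

>>> play_rows(moves=[[[0,0,0],[0,0.001,0],20],[[0,0,0],[0,0.002,0],20],[[0,0,0],[0,0.003,0],20],[[0,0,0],[0,0.003,0],20],[[0,0,0],[0,0.003,0],20]])

```text
time: 7.45
ee_pos: [0.5358, -0.183, 0.0333]
tcp_rot: [-90.0, -0.0, -18.4]
wrist_force: [0.3, 0.2, -1.6]
opening: 0.039
```

>>> play_rows(moves=[[[0,0,0],[0,0.0005,0],20],[[0,0,0],[0,0.001,0],20],[[0,0,0],[0,0.0015,0],20],[[0,0,0],[0,0.0015,0],20],[[0,0,0],[0,0.0015,0],20]])

```text
time: 7.95
ee_pos: [0.5358, -0.183, 0.0319]
tcp_rot: [-90.0, -0.0, -18.4]
wrist_force: [-0.8, 0.5, 0.7]
opening: 0.0394
```

>>> play_rows(moves=[[[0,0,0],[0,0,0],50],[[0,0,0],[0,0,0],60],[[0,0,0],[0,0,0],75],[[0,0,0],[0,0,0],80],[[0,0,0],[0,0,0],80]])

```text
time: 8.45
ee_pos: [0.5358, -0.183, 0.0318]
tcp_rot: [-90.0, -0.0, -18.4]
wrist_force: [-0.5, -0.7, 0.1]
opening: 0.0687
```

>>> play_rows(moves=[[[0,0,0],[0,-0.02,0],80],[[0,0,0],[0,-0.05,0],80],[[0,0,0],[0,-0.09,0],80],[[0,0,0],[0,-0.12,0],80],[[0,0,0],[0,-0.13,0],80]])

```text
time: 8.95
ee_pos: [0.5369, -0.1834, 0.1655]
tcp_rot: [-90.0, -0.3, -18.4]
wrist_force: [0.0, 0.3, -0.5]
opening: 0.0685
```

```bash
python3 - <<'E'
from workcell import camera
import cv2,pickle
for n in("side","wrist"):
    c=camera(n);cv2.imwrite(f"pics/{n}5.png",c["img"][:,:,::-1]);pickle.dump(c,open(f"{n}5.pkl","wb"))
E
python3 go.py 0.582 -0.041 0.165 71.7;python3 go.py 0.582 -0.041 0.165 -108.3
```

```text
t 9.05 pos [ 0.5365 -0.1832  0.1632] rot [-90.0036  -0.1515 -18.405 ] F [ 0.3006 -0.4642 -0.472 ] open 0.0684 q [-18.9   6.3   3.9  87.5  -0.   89.6]
turn [  0.12 -90.1    0.12] shift [-0.0017 -0.0019  0.1493]
t 9.05 pos [ 0.5365 -0.1832  0.1632] rot [-90.0036  -0.1515 -18.405 ] F [ 0.3006 -0.4642 -0.472 ] open 0.0684 q [-18.9   6.3   3.9  87.5  -0.   89.6]
turn [-0.12 89.89  0.12] shift [-0.0017 -0.0019  0.1493]
```

View pics/wrist5.png

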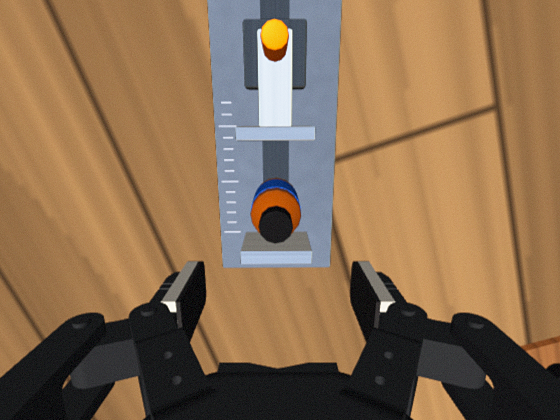

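View pics/side5.png

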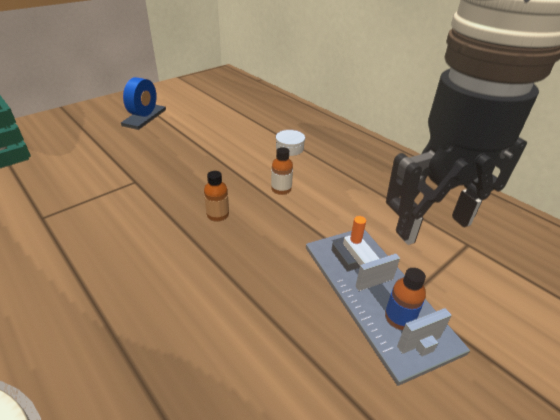

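The bottle stands upright on the bed: cap at (276,225), lined up with the jaw centre in column 276. I'll shut the fingers, go beyond the post and push it along -y.

```bash
python3 go.py 0.5852 -0.0327 0.165 -18.3
```

```text
t 9.05 pos [ 0.5365 -0.1832  0.1632] rot [-90.0036  -0.1515 -18.405 ] F [ 0.3006 -0.4642 -0.472 ] open 0.0684 q [-18.9   6.3   3.9  87.5  -0.   89.6]
turn [ 0.   -0.1   0.15] shift [-0.0013 -0.0019  0.1582]
```

>>> play_rows(moves=[[[0,0,0],[0,0,0.035],40],[[0,0,0],[-0.001,0,0.075],0],[[0,0,0],[-0.001,0,0.115],0],[[0,0,0],[-0.001,0,0.145],0],[[0,0,0],[-0.001,0,0.158],0]])

```text
time: 9.55
ee_pos: [0.5845, -0.0304, 0.1595]
tcp_rot: [-90.0, 0.2, -18.3]
wrist_force: [-0.3, -0.1, -0.1]
opening: -0.0
```

>>> play_rows(moves=[[[0,0,0],[0,0.0,0],0],[[0,0,0],[0,0.03,0],0],[[0,0,0],[0,0.06,0],0],[[0,0,0],[0,0.09,0],0],[[0,0,0],[0,0.104,0],0]])

```text
time: 10.05
ee_pos: [0.5827, -0.034, 0.0542]
tcp_rot: [-90.1, 0.2, -18.5]
wrist_force: [-0.2, 0.1, -0.1]
opening: -0.0002
```

```bash
python3 - <<'E'
from workcell import camera
import cv2,pickle
for n in("side","wrist"):
    c=camera(n);cv2.imwrite(f"pics/{n}6.png",c["img"][:,:,::-1]);pickle.dump(c,open(f"{n}6.pkl","wb"))
E
python3 go.py 0.5641 -0.0963 0.06 -18.3
```

```text
t 10.15 pos [ 0.583  -0.0336  0.0554] rot [-90.0729   0.2288 -18.4664] F [-0.6058 -0.3219  0.7057] open -0.0002 q [ -3.3  10.1  -3.8  76.4  -0.  105.2]
turn [ 0.07 -0.17 -0.23] shift [ 0.0019 -0.0045 -0.0654]
```

View pics/side6.png

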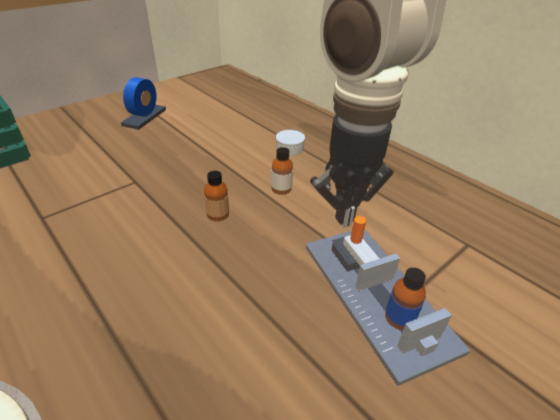

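>>> play_rows(moves=[[[0,0,0],[0.001,-0.002,-0.006],0],[[0,0,0],[0.0019,-0.003,-0.011],0],[[0,0,0],[0.0019,-0.003,-0.015],0],[[0,0,0],[0.0019,-0.003,-0.019],0],[[0,0,0],[0.0019,-0.003,-0.023],0]])

```text
time: 10.65
ee_pos: [0.5796, -0.0554, 0.0615]
tcp_rot: [-90.0, -0.1, -18.4]
wrist_force: [0.2, 1.6, 1.2]
opening: -0.0002
```

>>> play_rows(moves=[[[0,0,0],[0,0,-0.004],0],[[0,0,0],[0,0,-0.008],0],[[0,0,0],[0,0,-0.012],0],[[0,0,0],[0,0,-0.016],0],[[0,0,0],[0,0,-0.02],0]])

```text
time: 11.15
ee_pos: [0.5728, -0.0744, 0.0607]
tcp_rot: [-90.0, 0.0, -18.4]
wrist_force: [-0.3, 1.8, 1.2]
opening: 0.0002
```

```bash
python3 - <<'E'
from workcell import camera
import cv2,pickle
for n in("side","wrist"):
    c=camera(n);cv2.imwrite(f"pics/{n}7.png",c["img"][:,:,::-1]);pickle.dump(c,open(f"{n}7.pkl","wb"))
E
python3 go.py 0.5641 -0.0963 0.058 -18.3
```

```text
t 11.25 pos [ 0.5726 -0.0747  0.0606] rot [-90.0286   0.0216 -18.4367] F [-0.2704  0.1511 -0.6475] open 0.0001 q [ -7.4   8.8  -4.6  76.6  -0.  101. ]
turn [ 0.03 -0.14 -0.02] shift [-0.0012  0.0026 -0.0232]
```

View pics/side7.png

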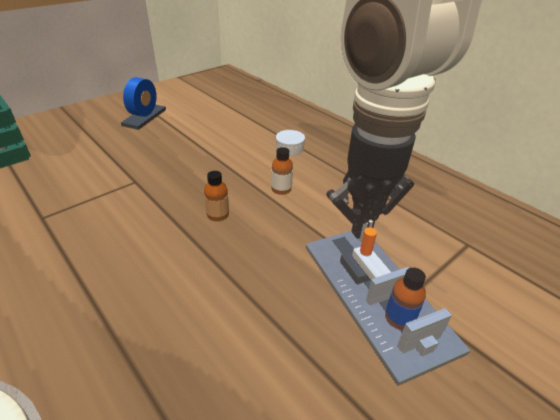

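View pics/wrist7.png

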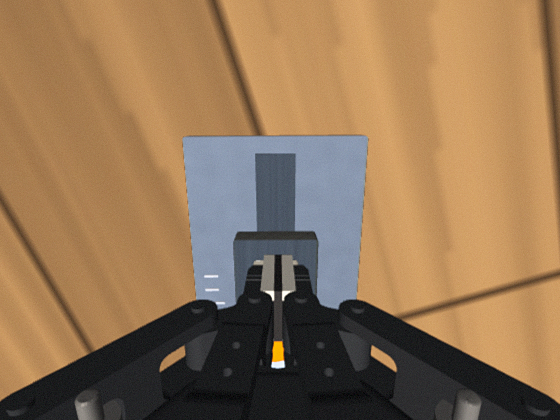

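The side view shows the jaw moving squarely, and in the wrist view the post sits at the finger seam, about (278,352). Continuing with a watch on the force.

>>> play_rows(moves=[[[0,0,0],[-0.001,0.001,-0.004],0],[[0,0,0],[-0.001,0.001,-0.008],0],[[0,0,0],[-0.001,0.001,-0.012],0],[[0,0,0],[-0.001,0.001,-0.015],0],[[0,0,0],[-0.001,0.001,-0.017],0]])

```text
time: 11.75
ee_pos: [0.5665, -0.0901, 0.0596]
tcp_rot: [-90.0, 0.0, -18.4]
wrist_force: [1.8, 2.2, -0.7]
opening: 0.0001
```

>>> play_rows(moves=[[[0,0,0],[0,0,-0.001],0],[[0,0,0],[0,0,-0.002],0],[[0,0,0],[0,0,-0.003],0],[[0,0,0],[0,0,-0.003],0],[[0,0,0],[0,0,-0.003],0]])

```text
time: 12.25
ee_pos: [0.5656, -0.0929, 0.0597]
tcp_rot: [-90.0, 0.0, -18.4]
wrist_force: [0.7, 1.6, -1.1]
opening: -0.0004
```

```bash
python3 - <<'E'
from workcell import camera
import cv2,pickle
for n in("side",):
    c=camera(n);cv2.imwrite(f"pics/{n}8.png",cv2.resize(c["img"][200:390,290:490],None,fx=3,fy=3,interpolation=cv2.INTER_CUBIC)[:,:,::-1]);pickle.dump(c,open(f"{n}8.pkl","wb"))
E
python3 go.py 0.5641 -0.0963 0.058 -18.3
```

```text
t 12.3 pos [ 0.5656 -0.0929  0.0598] rot [-90.0189   0.0056 -18.4081] F [-0.216   1.7755 -2.0625] open -0.0005 q [-9.3  8.3 -5.3 76.4 -0.  99.1]
turn [ 0.02 -0.11 -0.01] shift [-0.0003  0.0018 -0.0037]
```

View pics/side8.png

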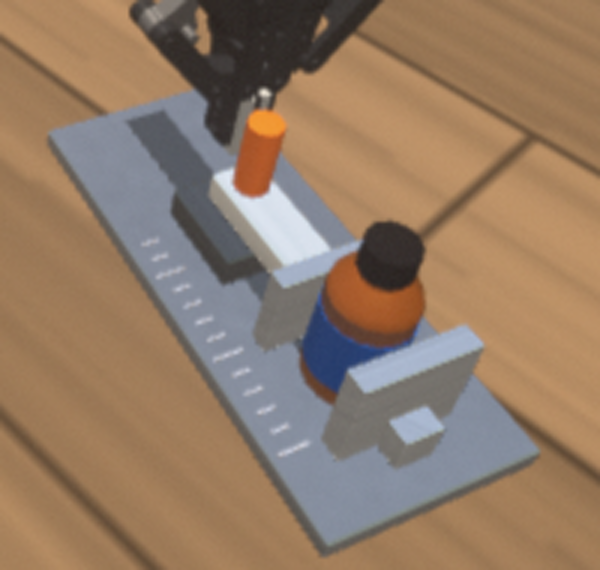

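Jaw and bottle are upright and square, and the gap is almost closed. I'll push in small steps until the force rises.

>>> play_rows(moves=[[[0,0,0],[0,0,-0.001],0],[[0,0,0],[0,0,-0.0015],0],[[0,0,0],[0,0,-0.002],0],[[0,0,0],[0,0,-0.0025],0],[[0,0,0],[0,0,-0.003],0]])

```text
time: 12.8
ee_pos: [0.5647, -0.0957, 0.0598]
tcp_rot: [-90.0, 0.0, -18.4]
wrist_force: [0.3, 2.9, -1.9]
opening: 0.0001
```

>>> play_rows(moves=[[[0,0,0],[0,0,-0.0005],0],[[0,0,0],[0,0,-0.001],0],[[0,0,0],[0,0,-0.001],0],[[0,0,0],[0,0,-0.001],0],[[0,0,0],[0,0,-0.001],0]])

```text
time: 13.3
ee_pos: [0.5647, -0.0957, 0.0598]
tcp_rot: [-89.9, 0.0, -18.4]
wrist_force: [3.3, 7.5, -1.4]
opening: 0.0
```

The tool stopped at the predicted place and the force rose to 8 N, so the jaw is shut on the bottle. I'll back off, lift and check.

>>> play_rows(moves=[[[0,0,0],[0,0,0.002],0],[[0,0,0],[0,0,0.008],0],[[0,0,0],[0,0,0.02],0],[[0,0,0],[0,-0.03,0.03],0],[[0,0,0],[0,-0.07,0.03],0]])

```text
time: 13.8
ee_pos: [0.5731, -0.0665, 0.1285]
tcp_rot: [-90.0, 0.2, -18.3]
wrist_force: [1.6, -0.2, 0.6]
opening: -0.0004
```

>>> play_rows(moves=[[[0,0,0],[0,-0.04,0],0],[[0,0,0],[0,-0.08,-0.01],0],[[0,0,0],[0,-0.1,-0.05],0],[[0,0,0],[0,-0.1,-0.08],0],[[0,0,0],[0,-0.1,-0.08],0]])

```text
time: 14.3
ee_pos: [0.5483, -0.1462, 0.2309]
tcp_rot: [-90.0, -0.1, -18.6]
wrist_force: [0.1, 0.6, -0.7]
opening: -0.0002
```

```bash
python3 - <<'E'
from workcell import camera
from h import *
for n in("side","wrist"):
    c=camera(n);pickle.dump(c,open(f"{n}9.pkl","wb"))
    im=c["img"] if n=="wrist" else cv2.resize(c["img"][200:390,290:490],None,fx=3,fy=3,interpolation=cv2.INTER_CUBIC)
    cv2.imwrite(f"pics/{n}9.png",im[:,:,::-1])
E
python3 go.py 0.5641 -0.0963 0.058 -18.3
```

```text
t 14.4 pos [ 0.5487 -0.144   0.2298] rot [-90.001   -0.0055 -18.4672] F [ 0.3481 -0.1112 -0.1575] open -0.0002 q [-14.7   7.4  12.5  95.1  -0.   93.8]
turn [ 0.   -0.17  0.01] shift [-0.0005  0.1718  0.0502]
```

View pics/side9.png

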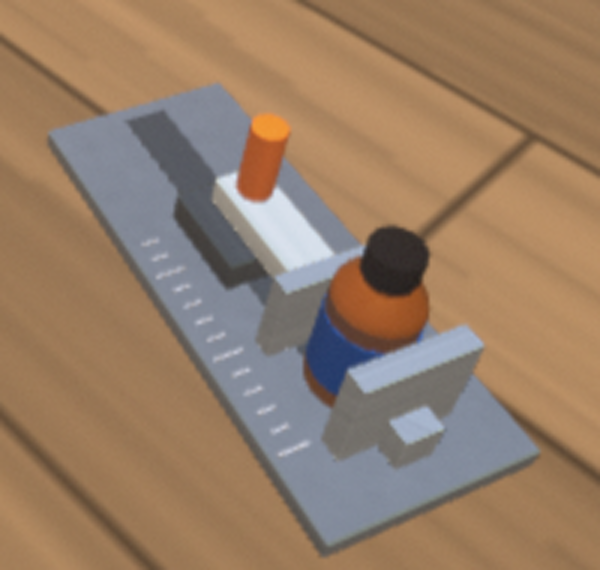

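View pics/wrist9.png

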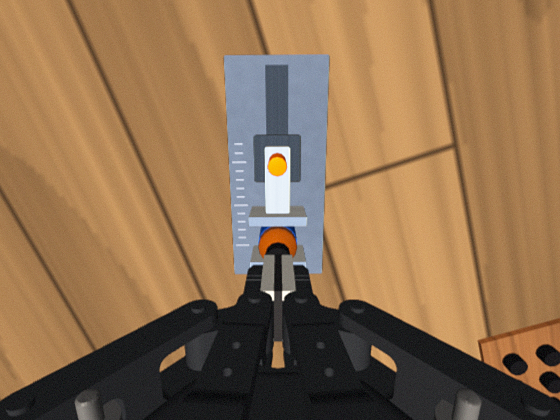

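```bash
python3 - <<'E'
from h import *
np.set_printoptions(precision=4,suppress=True)
w=pickle.load(open("wrist9.pkl","rb"));s=pickle.load(open("side9.pkl","rb"))
o=np.array([.550,-.139]);a=np.radians(-18.3);ex=np.array([np.cos(a),np.sin(a)]);ey=np.array([-np.sin(a),np.cos(a)])
def g(n,c,u,v,z):
    d=onz(c,u,v,z)[:2]-o;print(n,"gauge",np.array([d@ex,d@ey]))
g("post wrist",w,277.5,166,.09);g("post side",s,290+270/3,200+128/3,.09)
g("jawL",w,249,226,.062);g("jawR",w,307,226,.062)
m=cv2.inRange(hsv(s),(0,0,0),(180,255,40));b=[b for b in blobs(m>0,60)if 400<b[1][0]<450];print(b)
g("cap side",s,*b[0][1],.081)
cv2.imwrite("pics/w9c.png",cv2.resize(w["img"][130:280,210:345],None,fx=4,fy=4,interpolation=cv2.INTER_CUBIC)[:,:,::-1])
E
```

```text
post wrist gauge [0.0001 0.027 ]
post side gauge [-0.0018  0.024 ]
jawL gauge [-0.0295 -0.0382]
jawR gauge [ 0.0302 -0.0386]
[]Traceback (most recent call last):
  File "<stdin>", line 10, in <module>
IndexError: list index out of range
```

```bash
python3 - <<'E'
from workcell import camera
from h import *
np.set_printoptions(precision=4,suppress=True)
s=pickle.load(open("side9.pkl","rb"));c=camera("scene")
o=np.array([.550,-.139]);a=np.radians(-18.3);ex=np.array([np.cos(a),np.sin(a)]);ey=np.array([-np.sin(a),np.cos(a)])
def g(n,c,u,v,z):
    d=onz(c,u,v,z)[:2]-o;print(n,"gauge",np.array([d@ex,d@ey]))
g("cap top side",s,290+398/3,200+246/3,.088)
g("fixed face top mid side",s,290+(348+463)/6,200+(373+328)/6,.062)
cv2.imwrite("pics/scene9.png",cv2.resize(c["img"][130:250,120:270],None,fx=5,fy=5,interpolation=cv2.INTER_CUBIC)[:,:,::-1])
E
```

```text
cap top side gauge [ 0.0091 -0.0518]
fixed face top mid side gauge [-0.0028 -0.0815]
```

View pics/scene9.png

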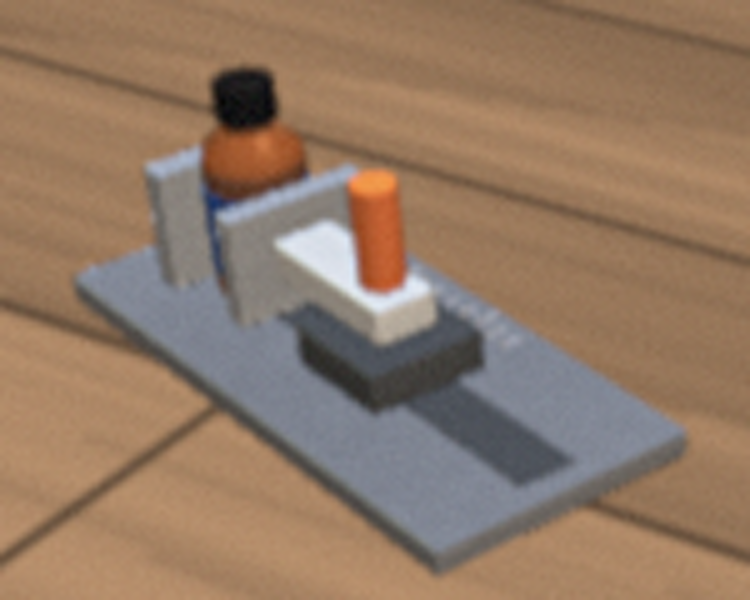

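```bash
python3 - <<'E'
from workcell import camera
from h import *
np.set_printoptions(precision=4,suppress=True)
s=camera("side");c=camera("scene");w=camera("wrist")
o=np.array([.550,-.139]);a=np.radians(-18.3);ex=np.array([np.cos(a),np.sin(a)]);ey=np.array([-np.sin(a),np.cos(a)])
G=lambda p:np.array([(p[:2]-o)@ex,(p[:2]-o)@ey,p[2]])
B=lambda c,x0,x1,y0,y1:[b for b in blobs(cv2.inRange(hsv(c),(0,0,0),(180,255,60))>0,60) if x0<b[1][0]<x1 and y0<b[1][1]<y1]
bs=B(s,405,440,270,305);bc=B(c,150,190,135,165);print(bs,bc)
p,r=tri([ray(s,*bs[0][1]),ray(c,*bc[0][1])]);print("cap centre",G(p),r, [G(onz(s,*bs[0][1],.092)),G(onz(c,*bc[0][1],.092))])
cv2.imwrite("pics/w9c.png",cv2.resize(w["img"][130:290,205:350],None,fx=3.7,fy=3.7,interpolation=cv2.INTER_CUBIC)[:,:,::-1])
E
```

```text
[([411, 276, 21, 22, 354], [421.1, 286.8])] [([163, 144, 12, 12, 121], [168.4, 149.5])]
cap centre [ 0.001  -0.0596  0.0914] [np.float64(0.0012520363240383417), np.float64(0.0012520363240383623)] [array([-0.0008, -0.0595,  0.092 ]), array([ 0.0022, -0.0599,  0.092 ])]
```

View pics/w9c.png

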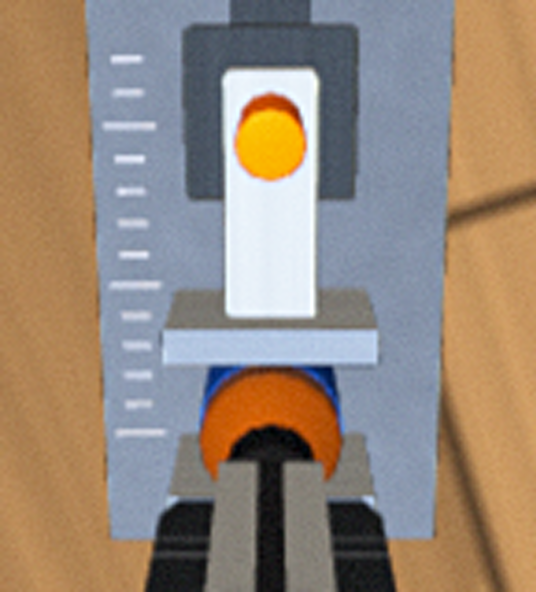

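The cap triangulates to gauge (0.001, -0.0596, 0.091), where a bottle held in the closed gauge should give (0, -0.060, 0.092). The jaw is square and the robot is clear, so I'm handing in.

```bash
python3 -c "
from workcell import job_done;print(job_done())"
```

```text
the job is handed in; nothing more can be done
None
```

The blue-labelled bottle is standing upright in the closed gauge, and I handed the job in at about 14.5 s. No verdict came back.

I gripped the bottle by its body and set it on the bed at about gauge (0, -46 mm) with the jaw open about 92 mm. I let go and pushed the orange post with shut fingers along the midline. The force rose to 8 N with no further motion, so I backed off and lifted clear.

- **Bottle position:** the cap centre triangulates to gauge (1, -59.6, 91 mm), against (0, -60, 92 mm) for a bottle standing snugly in place.
- **Squareness:** the two ends of the jaw face agree within 0.4 mm, so tilt is about 0.4°.
- **Gap:** image readings gave 39 to 42 mm. That spread is the calibration error, and the hard stop agrees with the 40 mm bottle.
- **Clearance:** the gripper was well above everything, with no contact force.

One earlier check disagreed: a side-view cap reading gave gauge (9, -52 mm). I had used the wrong height there (88 mm instead of 100 mm), and the two-view triangulation replaced it.

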